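Set the reorder tags on the stock board

ROBOT

A 6-joint arm with a two-finger parallel gripper is mounted at the origin on a cart in front of the work surface, level with it; the furniture and walls round the work are solid. World frame = base frame: x ahead of the robot, y to its left, z up, the work surface at z = 0. Lengths are in m, angles in rad, forces in N, time in s.
With the tool pointing down it reaches from about 0.375 to 0.975 m from the base axis. Payload 3.8 kg.
Tool frame: the origin (TCP) lies on the centre line of the jaws, within the pads' length; the fingertips stand 25 mm ahead of it and the grasp point (between the pads) lies 6 mm ahead of it; y points along the fingers, z is the direction in which the jaws open and shut, and the axes are right-handed (so a half turn about y gives the same grasp; the last joint's range is limited). The gripper opens to 85 mm and grips with 20 to 120 N. Pads are 22 mm wide; open, the fingers measure 114 mm over their backs; the gripper's body (76 mm by 85 mm) begins 54 mm behind the grasp point. The pads swing forward as they close: fully open they stand 13 mm farther back than shut.
Start: joints at [-1.273, 0.264, 1.604, -0, 1.274, -0.037], TCP at [0.222, -0.638, 0.256] pointing down, gripper open.
Joint ranges: [-2.63, 2.63], [-0.94, 2.18], [0.31, 2.57], [-1.31, 4.45], [0, 2.66], [-2.55, 2.55]. Speed limits (rad/s): [2.57, 2.57, 3.14, 3.14, 3.14, 3.14].

INTERFACE

Orientations are given as a rotation vector (axis times angle).
In Python, from workcell import bot gives the robot as it stands.
- The arm moves only by the shell command python3 -m jog 'ROWS' [FORCE]. ROWS is JSON, a list of rows, each a list of 5 numbers: the shift along the world's x, y, z in mm, then the turn about the world's z in degrees, then the finger opening in mm, from 0 to 85.4. A call has exactly 10 rows; each row is the pose to reach, as a shift and turn from the pose commanded when the call began; what a row does not reach only later rows make up. A row lasts 1/8 s, in which the tool goes at most 62.5 mm and 10.7 degrees, less where a joint would pass 70% of its speed; a pose out of reach is approached as far as the arm can. A call with a gripper value outside its range is refused whole. The fingers move at their own pace and stop on an object; FORCE is the grip in N (left out, the last holds). Time passes only in rows, so rows that repeat a pose let the fingers close, or fill a call up. It gives the time, the measured TCP pose, the force and the opening at its end, in the units of the state.
- bot.read_state(): the state, without advancing time (a new reading comes with each control period).
- bot.read_camera(name): name is "side" or "top"; returns a dict with "pixels" (384x512x3 uint8, red, green, blue), "fx", "fy", "cx", "cy" (pixels), "dist" ([k1, k2, p1, p2, k3] as OpenCV has them; the pictures are not rectified), "R" (3x3) and "t" (3): a world point X has camera coordinates R X + t. Camera axes: x right, y down, z forward; pixel columns grow to the right and rows downward; lengths in m; the calibration is good to about 2 mm. A picture is of the moment at which its call begins. There is no depth.
- bot.finish_job(): hands the job in, once; it reports no verdict.
The state is a dict: "time": time; "q": joint angles; "joint_vel": joint speeds; "joint_torque": joint torques, N m; "tool_pos": TCP position; "tcp_rot": TCP orientation; "wrist_force": force on the tool from outside, world axes, zero at the start; "torque": the same for the moment, N m; "width": opening from 0.0 (shut) to 1.0 (fully open).
Only numpy, scipy, OpenCV 4.12 (cv2) and the standard library are available. Lean on these libraries where they do the work, as an engineer would, in place of code of your own. Each camera call takes 0.05 s, during which the arm holds its last target.

TASK

Each stock bin has a hinged tag in front of it on the white board: set the tags so that only the full bins show their green face, and a bin that is running out of bottles shows amber. Turn each wrong tag over by pushing it gently with the fingertips, swinging its leaf round its pin until it has come fully to rest on the other side; do not pinch it. Leave a tag that is already right, the bottles and the other things on the worktop as they are.

Things in the scene. Friction and masses are not known exactly. Their poses are not given: they have to be found in the camera images.
- board: white sheet-metal status board, 72 x 370 mm, fixed; three hinged tags in a row, a bin behind each. Origin: on the worktop, straight below the middle pin's foot; x points away from the robot to the bins, y to the robot's left along the row, z up. Slots at y = +122, 0, -122 mm. Front strip 45 mm high; above it only clips (to 55 mm), thin stop prongs (to 67 mm) and the tags
- bin_a: dark grey open stock bin, 112 x 118 x 74 mm, fixed, full: holds four small brown bottles with white caps (44 mm wide, 100 mm tall). Origin: centre of its underside, 126 mm behind the origin of stand_a, the tag straight in front of it; axes as the board's. Front wall 70 mm behind that origin. Stands at any of the three slots
- bin_b: dark grey open stock bin, 112 x 118 x 74 mm, fixed, full: holds four brown bottles with black caps (50 mm wide, 110 mm tall). Origin: centre of its underside, 126 mm behind the origin of stand_b, the tag straight in front of it; axes as the board's. Front wall 70 mm behind that origin. Stands at any of the three slots
- bin_c: dark grey open stock bin, 112 x 118 x 74 mm, fixed, nearly empty: only one brown bottle (54 mm wide, 120 mm tall) is left in it. Origin: centre of its underside, 126 mm behind the origin of stand_c, the tag straight in front of it; axes as the board's. Front wall 70 mm behind that origin. Stands at any of the three slots
- tag_a (a joint): hinge of the tag of bin_a (rad): 0 = swung to the robot's left onto its stop, amber face with white bar to the robot; 2.79 = to the robot's right onto its stop, green face with white dot to the robot; 1.40 = pointing at the robot. Starts near the amber end. Light (30 g), turns easily; as the pin leans back, the leaf falls to whichever side of 1.40 it is on and stays
- stand_a: whole tag of bin_a, fixed. Origin: on the worktop; axes as the board's. Steel pin starts 45 mm above it and leans 0.227 rad towards +x, its top at z 123 mm; half-way up the leaf it is at x 10, z 87 mm. Leaf: 3.4 mm thick, reaches 52 mm from the pin, 62 mm high. At a stop it is 0.17 rad forward of the row, z 57 to 118 mm, behind it only air above z 67 mm as far as the bin; pointing at the robot its free edge is 12 mm higher
- tag_b (a joint): hinge of the tag of bin_b (rad): 0 = swung to the robot's left onto its stop, amber face with white bar to the robot; 2.79 = to the robot's right onto its stop, green face with white dot to the robot; 1.40 = pointing at the robot. Starts near the green end. Light (30 g), turns easily; as the pin leans back, the leaf falls to whichever side of 1.40 it is on and stays
- stand_b: whole tag of bin_b, fixed. Origin: on the worktop; axes as the board's. Steel pin starts 45 mm above it and leans 0.227 rad towards +x, its top at z 123 mm; half-way up the leaf it is at x 10, z 87 mm. Leaf: 3.4 mm thick, reaches 52 mm from the pin, 62 mm high. At a stop it is 0.17 rad forward of the row, z 57 to 118 mm, behind it only air above z 67 mm as far as the bin; pointing at the robot its free edge is 12 mm higher
- tag_c (a joint): hinge of the tag of bin_c (rad): 0 = swung to the robot's left onto its stop, amber face with white bar to the robot; 2.79 = to the robot's right onto its stop, green face with white dot to the robot; 1.40 = pointing at the robot. Starts near the green end. Light (30 g), turns easily; as the pin leans back, the leaf falls to whichever side of 1.40 it is on and stays
- stand_c: whole tag of bin_c, fixed. Origin: on the worktop; axes as the board's. Steel pin starts 45 mm above it and leans 0.227 rad towards +x, its top at z 123 mm; half-way up the leaf it is at x 10, z 87 mm. Leaf: 3.4 mm thick, reaches 52 mm from the pin, 62 mm high. At a stop it is 0.17 rad forward of the row, z 57 to 118 mm, behind it only air above z 67 mm as far as the bin; pointing at the robot its free edge is 12 mm higher
- bottle_a1: loose brown glass bottle standing in bin_a (44 mm wide, 100 mm tall, white cap); origin: centre of its underside; not to be disturbed
- bottle_a2: loose brown glass bottle standing in bin_a (44 mm wide, 100 mm tall, white cap); origin: centre of its underside; not to be disturbed
- bottle_a3: loose brown glass bottle standing in bin_a (44 mm wide, 100 mm tall, white cap); origin: centre of its underside; not to be disturbed
- bottle_a4: loose brown glass bottle standing in bin_a (44 mm wide, 100 mm tall, white cap); origin: centre of its underside; not to be disturbed
- bottle_b1: loose brown glass bottle standing in bin_b (50 mm wide, 110 mm tall, black cap); origin: centre of its underside; not to be disturbed
- bottle_b2: loose brown glass bottle standing in bin_b (50 mm wide, 110 mm tall, black cap); origin: centre of its underside; not to be disturbed
- bottle_b3: loose brown glass bottle standing in bin_b (50 mm wide, 110 mm tall, black cap); origin: centre of its underside; not to be disturbed
- bottle_b4: loose brown glass bottle standing in bin_b (50 mm wide, 110 mm tall, black cap); origin: centre of its underside; not to be disturbed
- bottle_c1: loose brown glass bottle standing in bin_c (54 mm wide, 120 mm tall, black cap); origin: centre of its underside; not to be disturbed
- ointment_jar: loose white ointment jar with lid, 60 mm wide, 42 mm tall, to the right of the board; origin: centre of its underside; not to be disturbed
- small_jar: loose white ointment jar with lid, 58 mm wide, 40 mm tall, left of the board near the front edge of the worktop; origin: centre of its underside; not to be disturbed
- pen: loose ballpoint pen, 145 mm long, lying on the worktop left of the board, in front of the sink; origin: centre of its underside; not to be disturbed

How it is judged:
At the end, for the whole second after the job is handed in: Both full bins' tags (a, b) lie within 0.25 rad of their green stop and the nearly empty bin's tag (c) within 0.25 rad of its amber stop, all at rest (value of joint each of tag_a, tag_b above 2.54 rad and value of joint tag_c below 0.25 rad and velocity of joint tag_a between -0.1 and 0.1 rad/s and velocity of joint tag_b between -0.1 and 0.1 rad/s and velocity of joint tag_c between -0.1 and 0.1 rad/s); the robot touches nothing.
It fails at once if a bottle, a jar or the pen is moved more than 15 mm or lifted (distance of any of bottle_a1, bottle_a2, bottle_a3, bottle_a4, bottle_b1, bottle_b2, bottle_b3, bottle_b4, bottle_c1, ointment_jar, small_jar, pen from where it was at the start of the episode above 0.015 m).
It fails at once if a bottle is tipped by more than about 14 degrees (angle between any of bottle_a1, bottle_a2, bottle_a3, bottle_a4, bottle_b1, bottle_b2, bottle_b3, bottle_b4, bottle_c1's own z axis and vertical above 0.25 rad).
It fails at once if a tag that already shows the right colour is turned away from it (by more than about 30 degrees) (value of joint tag_b below 2.25 rad).
It fails at once if a tag is pushed or squeezed with more than 15 N (contact force between any of the arm, the fingers and stand_a above 15 N or contact force between any of the arm, the fingers and stand_b above 15 N or contact force between any of the arm, the fingers and stand_c above 15 N).
It also fails if it takes over 48 s, if anything falls off the work surface, if the arm or the gripper's body presses on something with over 40 N, if the wrist force passes 120 N, or if a joint passes its speed limit or range.

## Working session

There is one attempt and no reset: what is moved stays moved. The work goes in short steps, Python scripts to look and compute and a shell command to move; the robot and the scene stay as the last step left them, time stands still between calls to the robot, and variables do not carry over. Pictures are saved under pics/ and viewed, and the job is handed in when it is done.

```bash
mkdir -p pics; python3 - <<'E'
from workcell import bot
import cv2
for n in("side","top"):
    c=bot.read_camera(n); cv2.imwrite(f"pics/{n}0.png",cv2.cvtColor(c["pixels"],cv2.COLOR_RGB2BGR))
    print(n,c["fx"],c["cx"],c["cy"],c["dist"],c["R"],c["t"])
s=bot.read_state();print(s)
E
```

```text
side 356.29763007762926 256.9154569609682 192.18238811945864 [-0.02305497  0.          0.          0.          0.        ] [[ 0.9983867   0.05626939 -0.00759908]
 [ 0.02569586 -0.56709936 -0.82324847]
 [-0.05063312  0.82172506 -0.56763035]] [-0.54379082 -0.07088632  1.34127331]
top 456.294876785483 253.3861859033281 184.94487500275181 [-0.018713  0.        0.        0.        0.      ] [[ 0.00377025 -0.9999585  -0.00829384]
 [-0.98641812 -0.00235699 -0.16423684]
 [ 0.16421047  0.0088004  -0.98638607]] [-0.21643813  0.54824142  1.18277178]
{'time': 0.1, 'q': array([-1.27292493e+00,  2.64693149e-01,  1.60524661e+00,  2.18649187e-05,
        1.27370476e+00, -3.69025341e-02]), 'joint_vel': array([-1.69407925e-03, -2.71192885e-03, -4.36275152e-03,  2.55263417e-05,
       -1.31801353e-05, -2.03707600e-03]), 'joint_torque': array([-3.54258573e-04, -5.16704392e+01, -3.68591523e+01, -9.04115200e-05,
        6.24118824e-03, -6.96197003e-05]), 'tool_pos': array([ 0.22159774, -0.63693864,  0.25507119]), 'tcp_rot': array([-0.34495003,  2.04215069, -2.03793594]), 'wrist_force': array([-0.64813581, -1.16171363,  0.05119659]), 'torque': array([-0.0173868 , -0.01263578, -0.01020481]), 'width': 1.0004073809775984}
```

View pics/side0.png

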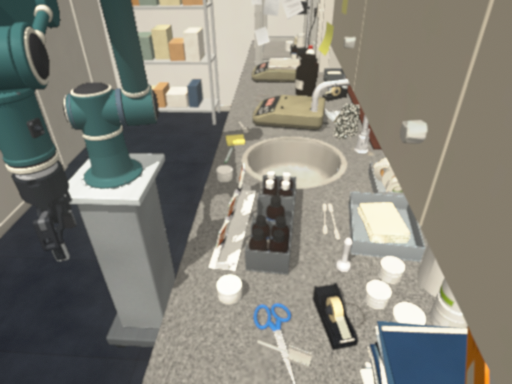

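View pics/top0.png

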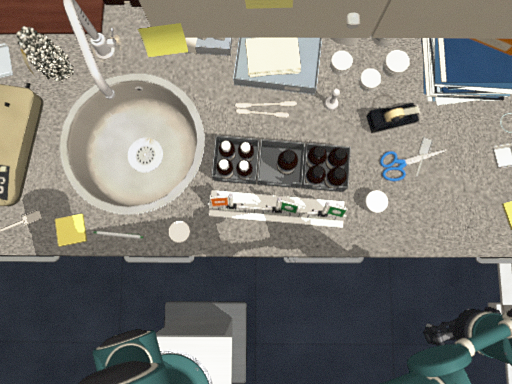

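The bins run a (white caps), c (one bottle), b from left to right. Tag a shows orange at px (219,202), tag c green at (289,208) and tag b green at (337,212). So a and c are wrong. I'll zoom in to measure.

```bash
cat > h.py <<'E'
from workcell import bot
import cv2,numpy as np
def ray(c,uv,z):
    K=np.array([[c["fx"],0,c["cx"]],[0,c["fy"],c["cy"]],[0,0,1]])
    p=cv2.undistortPoints(np.array([[uv]],float),K,np.array(c["dist"]))[0,0]
    R=np.array(c["R"]);C=-R.T@c["t"];d=R.T@np.array([*p,1]);return C+d*(z-C[2])/d[2]
def proj(c,X):
    K=np.array([[c["fx"],0,c["cx"]],[0,c["fy"],c["cy"]],[0,0,1]])
    return cv2.projectPoints(np.array(X,float).reshape(-1,1,3),cv2.Rodrigues(np.array(c["R"]))[0],np.array(c["t"]),K,np.array(c["dist"]))[0][:,0]
def crop(c,u0,v0,u1,v1,s,name):
    im=cv2.cvtColor(c["pixels"],cv2.COLOR_RGB2BGR)[v0:v1,u0:u1]
    cv2.imwrite(name,cv2.resize(im,None,fx=s,fy=s,interpolation=cv2.INTER_CUBIC))
E
python3 - <<'E'
from h import *
c=bot.read_camera("top"); crop(c,200,125,360,235,5,"pics/t1.png")
s=bot.read_camera("side"); crop(s,200,160,310,275,5,"pics/s1.png")
E
```

```text
(no output)
```

View pics/t1.png

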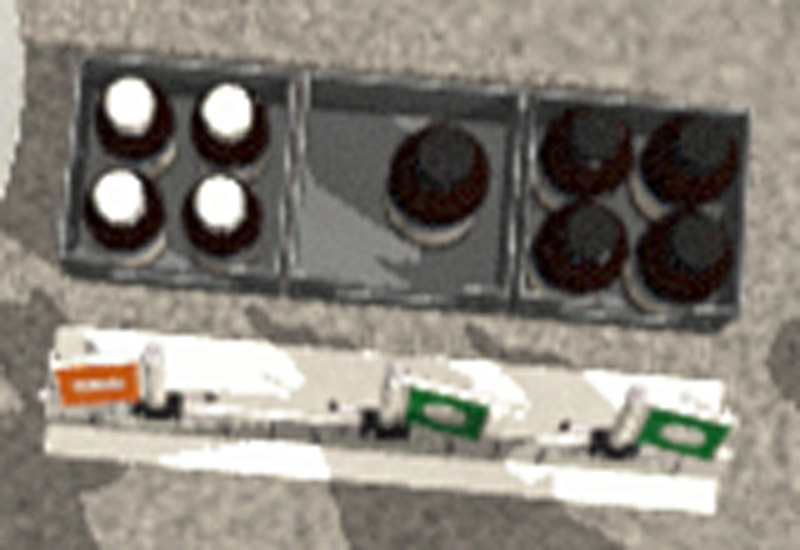

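View pics/s1.png

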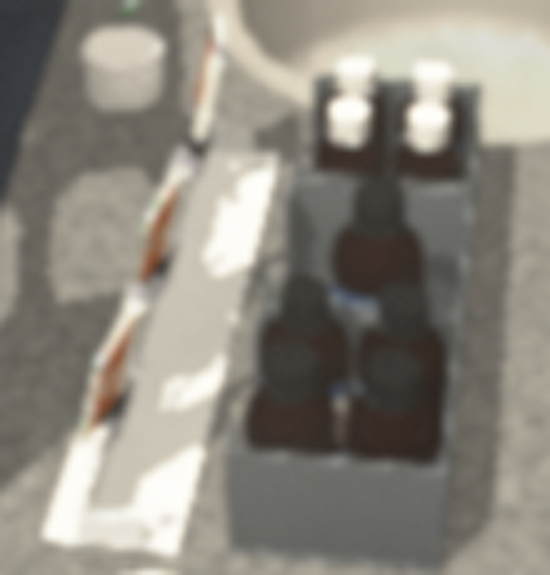

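```bash
python3 - <<'E'
from h import *
np.set_printoptions(precision=4,suppress=True)
c=bot.read_camera("top")
f=lambda x,y:(200+(x+.5)/5-.5,125+(y+.5)/5-.5)
for n,p,z in [("pinA top",(152,345),.123),("pinC top",(393,368),.123),("pinB top",(640,390),.123),
 ("footA",(160,405),.045),("footC",(383,425),.045),("footB",(612,443),.045),
 ("rimRL",(85,58),.074),("rimRR",(748,108),.074),("rimFL",(68,265),.074),("rimFR",(740,318),.074),("div1",(290,280),.074),("div2",(520,302),.074),
 ("bFL0",(45,455),0),("bFR0",(715,512),0),("bRL",(58,325),0),("bRR",(725,380),0),
 ("capA",(95,383),.087),("ofc",(447,412),.087),("ofb",(684,434),.087)]:
    print(n,ray(c,f(*p),z)*1000)
im=c["pixels"].astype(int);r,g,b=im[...,0],im[...,1],im[...,2]
for n,m in(("or",(r>170)&(g<120)&(b<90)),("gr",(g>r+40)&(g>b+20))):
    k,l,st,ce=cv2.connectedComponentsWithStats(m.astype(np.uint8))
    for i in range(1,k):
        if st[i,4]>20 and 190<ce[i][1]<225:print(n,st[i],ce[i],ray(c,ce[i],.0875)*1000)
E
```

```text
pinA top [ 513.6779 -156.8707  123.    ]
pinC top [ 502.3555 -277.6559  123.    ]
pinB top [ 491.5821 -400.9121  123.    ]
footA [ 492.7769 -156.8045   45.    ]
footC [ 482.3861 -275.7663   45.    ]
footB [ 473.0897 -397.4711   45.    ]
rimRL [ 675.8876 -116.1404   74.    ]
rimRR [ 649.0412 -469.4156   74.    ]
rimFL [ 563.3366 -109.1152   74.    ]
rimFR [ 535.9325 -461.7223   74.    ]
div1 [ 555.5838 -226.0394   74.    ]
div2 [ 544.1511 -346.6698   74.    ]
bFL0 [470.2246 -91.0448   0.    ]
bFR0 [ 439.9013 -459.5988    0.    ]
bRL [542.8734 -96.8616   0.    ]
bRR [ 512.947  -467.1717    0.    ]
capA [ 499.063  -125.4802   87.    ]
ofc [ 484.5113 -306.9765   87.    ]
ofb [ 473.4586 -428.5658   87.    ]
or [212 198  16   8  81] [219.3333 201.4198] [ 498.4319 -127.4261   87.5   ]
gr [281 203  16   9  58] [288.431  206.6552] [ 485.3407 -305.4867   87.5   ]
gr [328 207  17  10  77] [335.9481 211.3117] [ 473.6294 -427.325    87.5   ]
```

```bash
python3 - <<'E'
from h import *
s=bot.read_state();print(cv2.Rodrigues(np.array(s["tcp_rot"]))[0].round(3))
th=-0.082;ex=np.array([np.cos(th),np.sin(th)]);ey=np.array([-ex[1],ex[0]])
C=np.array([483.,-277]);A=np.array([493.5,-155.5]);T=np.array(s["tool_pos"])[:2]*1e3;print(s["tool_pos"])
for n,O,sg in(("C",C,-1),("A",A,1)):
    print(n,"insert",O+38*ex+sg*36*ey,"shift",O+38*ex+sg*36*ey-T)
    P0=O+38*ex+sg*36*ey
    for d in(0,20,40,60,80,100,120):
        f=np.radians(d);p=np.array([10-34*np.sin(f)+17*np.cos(f),sg*(34*np.cos(f)+17*np.sin(f))])
        w=O+p[0]*ex+p[1]*ey;print(d,p.round(),w.round(),(w-P0).round())
E
```

```text
[[-0.944 -0.     0.329]
 [-0.329  0.001 -0.944]
 [-0.    -1.    -0.001]]
[ 0.22169154 -0.63719674  0.25561814]
C insert [ 517.92362267 -315.99154498] shift [296.23208687 321.20519998]
0 [ 27. -34.] [ 507. -313.] [-11.   3.]
20 [ 14. -38.] [ 494. -316.] [-24.   0.]
40 [  1. -37.] [ 481. -314.] [-37.   2.]
60 [-11. -32.] [ 469. -308.] [-48.   8.]
80 [-21. -23.] [ 461. -298.] [-57.  18.]
100 [-26. -11.] [ 456. -286.] [-62.  30.]
120 [-28.   2.] [ 455. -272.] [-63.  44.]
A insert [ 534.32100847 -122.73347337] shift [312.62947268 514.46327159]
0 [27. 34.] [ 523. -124.] [-11.  -1.]
20 [14. 38.] [ 511. -119.] [-23.   4.]
40 [ 1. 37.] [ 498. -119.] [-37.   4.]
60 [-11.  32.] [ 485. -123.] [-49.  -0.]
80 [-21.  23.] [ 475. -131.] [-59.  -9.]
100 [-26.  11.] [ 468. -143.] [-66. -20.]
120 [-28.  -2.] [ 465. -155.] [-69. -33.]
```

```bash
python3 -m jog '[[30,32,0,-3,0],[60,64,0,-6,0],[90,96,0,-9,0],[120,129,0,-12,0],[150,161,0,-15,0],[180,193,0,-18,0],[210,225,0,-21,0],[240,257,0,-24,0],[270,289,0,-24,0],[296,321,0,-24,0]]' 20
python3 -m jog '[[0,0,-10,0,0],[0,0,-25,0,0],[0,0,-40,0,0],[0,0,-55,0,0],[0,0,-70,0,0],[0,0,-80,0,0],[0,0,-90,0,0],[0,0,-90,0,0],[0,0,-90,0,0],[0,0,-90,0,0]]'
python3 - <<'E'
from h import *
c=bot.read_camera("top"); crop(c,200,125,360,235,5,"pics/t2.png")
s=bot.read_camera("side"); crop(s,200,120,310,235,5,"pics/s2.png")
s=bot.read_state();print(s["q"],s["wrist_force"],cv2.Rodrigues(np.array(s["tcp_rot"]))[0].round(3))
E
```

```text
time: 1.5
tool_pos: [0.5187, -0.3153, 0.2563]
tcp_rot: [-0.092, -2.179, 2.179]
wrist_force: [-0.1, 0.3, -0.3]
width: -0.002
time: 2.75
tool_pos: [0.5183, -0.3168, 0.1671]
tcp_rot: [-0.093, -2.178, 2.18]
wrist_force: [-0.2, -0.3, 0.0]
width: 0.002
[-5.89591417e-01  2.06755920e-01  1.84516024e+00  3.06671202e-06
  1.08856628e+00  1.06515853e+00] [ 0.07748085 -0.83758733 -0.38884711] [[-0.996  0.001 -0.084]
 [ 0.084 -0.001 -0.996]
 [-0.001 -1.     0.001]]
```

View pics/t2.png

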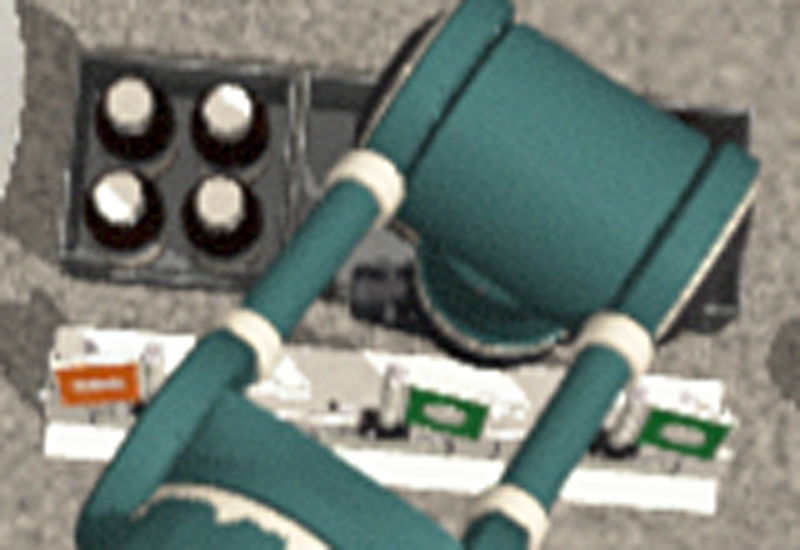

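View pics/s2.png

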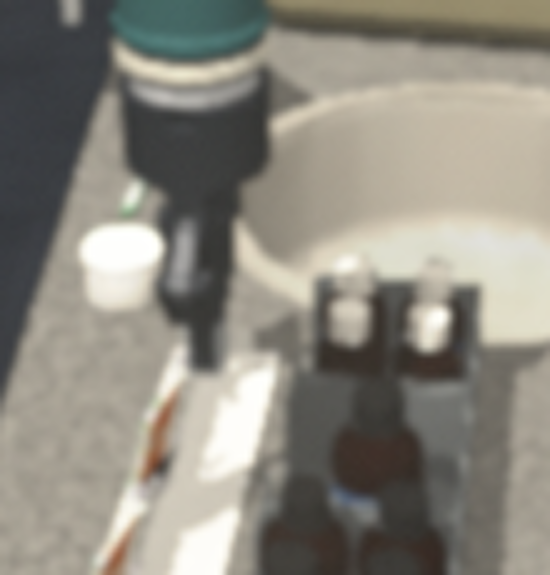

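The tool is behind tag c and no tag has moved. The fingertip shows at about (241,194) in the full side picture, so I'll compare that with the projected position.

```bash
python3 - <<'E'
from h import *
s=bot.read_camera("side");t=bot.read_state()["tool_pos"]
for d in(12,25,30):print(d,proj(s,[t-np.array([0,0,d/1e3])]))
c=proj(s,[[.493,-.279,.087],[.486-.0,-.322,.087],[.4975,-.28,.12]]);print(c)
E
```

```text
12 [[240.13001501 190.16973544]]
25 [[240.29324727 194.0984216 ]]
30 [[240.35539699 195.5936524 ]]
[[233.58776958 201.92588628]
 [229.43349995 210.86444185]
 [234.59883496 192.84578018]]
```

```bash
python3 -m jog '[[0,0,-8,0,0],[0,0,-16,0,0],[0,0,-24,0,0],[0,0,-32,0,0],[0,0,-40,0,0],[0,0,-48,0,0],[0,0,-57,0,0],[0,0,-57,0,0],[0,0,-57,0,0],[0,0,-57,0,0]]'
python3 -m jog '[[-4,1,0,0,0],[-8,2,0,0,0],[-12,2,0,0,0],[-16,2,0,0,0],[-20,1,0,0,0],[-24,1,0,0,0],[-28,1,0,0,0],[-32,1,0,0,0],[-37,2,0,0,0],[-37,2,0,0,0]]'
python3 - <<'E'
from h import *
c=bot.read_camera("top"); crop(c,200,125,360,235,5,"pics/t3.png")
s=bot.read_camera("side"); crop(s,200,120,310,235,5,"pics/s3.png")
E
```

```text
time: 4.15
tool_pos: [0.5181, -0.3167, 0.1098]
tcp_rot: [-0.093, -2.178, 2.179]
wrist_force: [0.5, 0.6, 0.3]
width: 0.002
time: 5.4
tool_pos: [0.4807, -0.3146, 0.1096]
tcp_rot: [-0.092, -2.178, 2.179]
wrist_force: [0.7, 0.5, 2.2]
width: 0.001
```

View pics/t3.png

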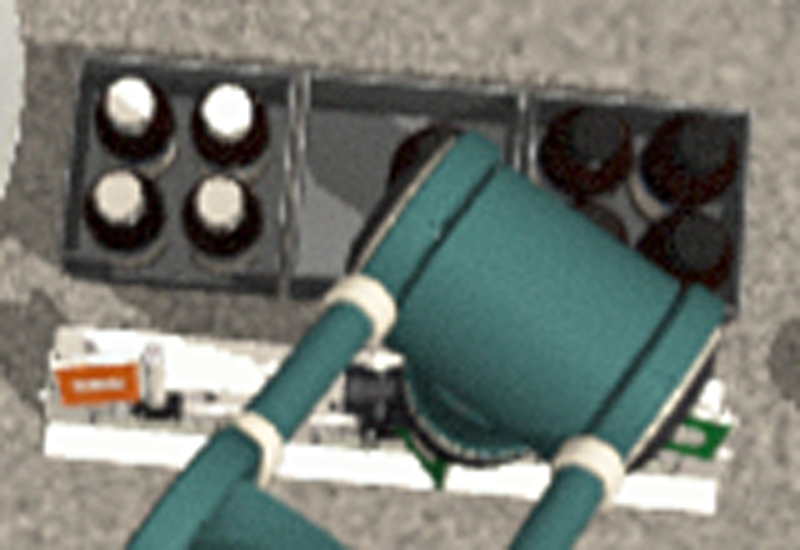

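View pics/s3.png

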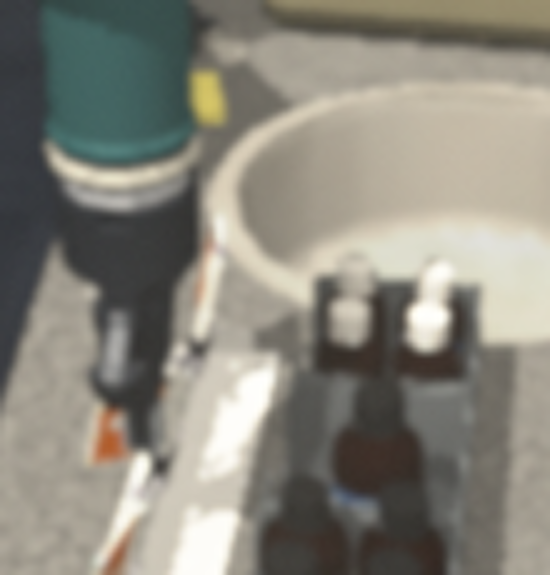

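Tag c's leaf is swinging out, with its free edge at crop (440,485) in the top view. I'll continue the arc.

```bash
python3 -m jog '[[-4,2,0,0,0],[-8,4,0,0,0],[-12,7,0,0,0],[-16,11,0,0,0],[-20,16,0,0,0],[-23,22,0,0,0],[-25,28,0,0,0],[-26,34,0,0,0],[-26,40,0,0,0],[-26,42,0,0,0]]'
python3 -m jog '[[0,0,0,0,0],[0,0,0,0,0],[-5,0,10,0,0],[-5,0,20,0,0],[-5,0,35,0,0],[-5,0,55,0,0],[-5,0,70,0,0],[-5,0,80,0,0],[-5,0,80,0,0],[-5,0,80,0,0]]'
python3 - <<'E'
from h import *
c=bot.read_camera("top"); crop(c,200,125,360,235,5,"pics/t4.png")
s=bot.read_camera("side"); crop(s,200,120,310,235,5,"pics/s4.png")
E
```

```text
time: 6.75
tool_pos: [0.4548, -0.272, 0.1092]
tcp_rot: [-0.091, -2.179, 2.179]
wrist_force: [0.5, -0.1, -0.0]
width: 0.0
time: 8.0
tool_pos: [0.4494, -0.2723, 0.1887]
tcp_rot: [-0.091, -2.179, 2.177]
wrist_force: [0.5, 0.2, 0.4]
width: -0.002
```

View pics/t4.png

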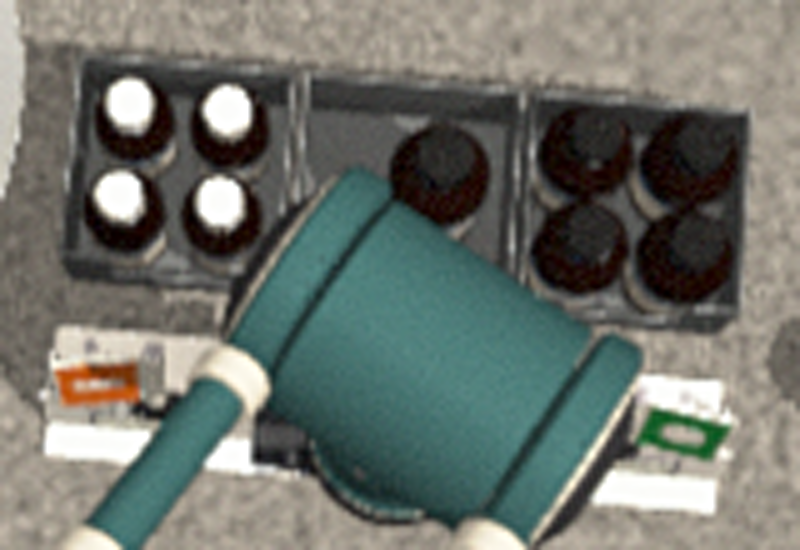

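View pics/s4.png

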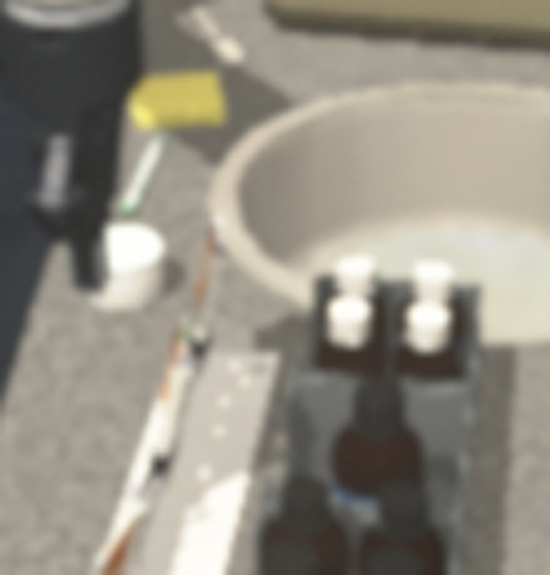

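Tag c looks swung over, and I'll verify it once the arm is clear. Next I move to the point behind tag a.

```bash
python3 -m jog '[[8,15,5,0,0],[18,32,10,0,0],[30,52,10,0,0],[43,75,10,0,0],[56,98,10,0,0],[68,119,10,0,0],[78,137,5,0,0],[85,149,0,0,0],[85,149,-5,0,0],[85,149,-10,0,0]]'
python3 -m jog '[[0,0,-5,0,0],[0,0,-12,0,0],[0,0,-20,0,0],[0,0,-28,0,0],[0,0,-28,0,0],[0,0,-28,0,0],[0,0,-28,0,0],[0,0,-28,0,0],[0,0,-28,0,0],[0,0,-28,0,0]]'
python3 - <<'E'
from h import *
c=bot.read_camera("top"); crop(c,200,125,360,235,5,"pics/t5.png")
s=bot.read_camera("side"); crop(s,200,120,310,235,5,"pics/s5.png")
E
```

```text
time: 9.35
tool_pos: [0.5344, -0.1238, 0.1786]
tcp_rot: [-0.091, -2.178, 2.178]
wrist_force: [0.6, 0.3, 0.3]
width: -0.0
time: 10.6
tool_pos: [0.5348, -0.1235, 0.1514]
tcp_rot: [-0.092, -2.178, 2.179]
wrist_force: [0.4, -0.4, -0.3]
width: 0.001
```

View pics/t5.png

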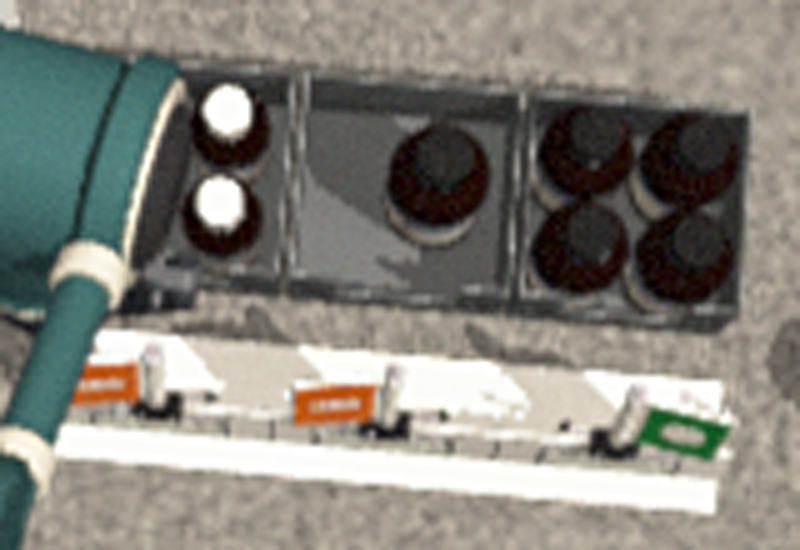

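View pics/s5.png

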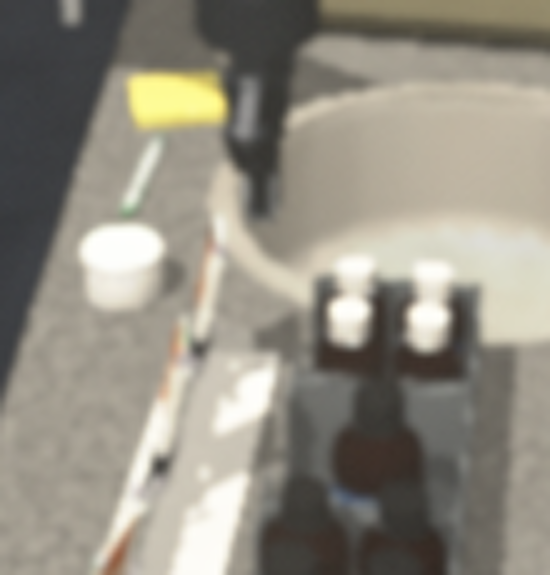

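Tag c now shows amber, at crop (333,405), with its leaf at the stop. The fingertip is behind tag a's leaf, with clearance. I'll go down and sweep.

```bash
python3 -m jog '[[0,0,-7,0,0],[0,0,-14,0,0],[0,0,-21,0,0],[0,0,-28,0,0],[0,0,-35,0,0],[0,0,-41,0,0],[0,0,-41,0,0],[0,0,-41,0,0],[0,0,-41,0,0],[0,0,-41,0,0]]'
python3 -m jog '[[-4,0,0,0,0],[-8,0,0,0,0],[-12,1,0,0,0],[-16,2,0,0,0],[-20,3,0,0,0],[-24,4,0,0,0],[-28,4,0,0,0],[-32,4,0,0,0],[-37,4,0,0,0],[-37,4,0,0,0]]'
python3 - <<'E'
from h import *
c=bot.read_camera("top"); crop(c,200,125,360,235,5,"pics/t6.png")
s=bot.read_camera("side"); crop(s,200,120,310,235,5,"pics/s6.png")
E
```

```text
time: 11.95
tool_pos: [0.535, -0.1236, 0.1106]
tcp_rot: [-0.092, -2.179, 2.179]
wrist_force: [0.2, -0.2, 0.1]
width: -0.002
time: 13.2
tool_pos: [0.4973, -0.1195, 0.1102]
tcp_rot: [-0.091, -2.178, 2.178]
wrist_force: [0.1, 0.3, -0.0]
width: -0.003
```

View pics/t6.png

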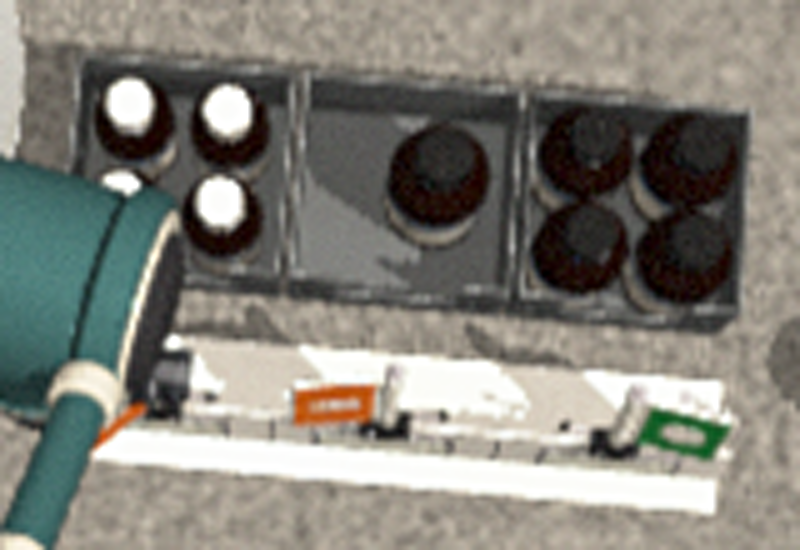

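View pics/s6.png

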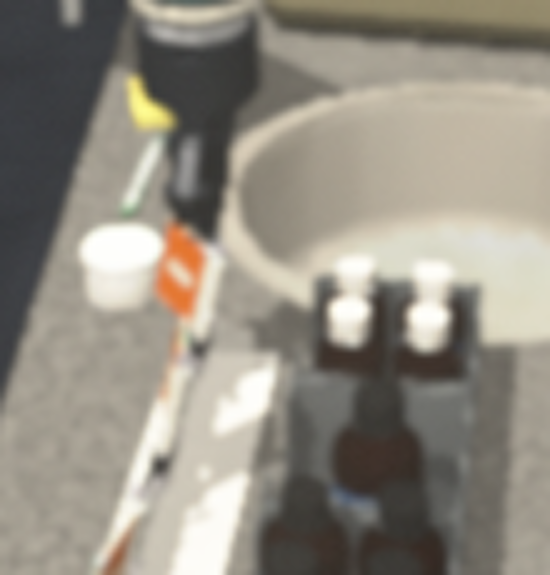

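Tag a's leaf is swinging out; its amber face shows at crop (183,270) in the side view. I'll continue the arc, then lift off.

```bash
python3 -m jog '[[-4,-1,0,0,0],[-8,-2,0,0,0],[-12,-4,0,0,0],[-17,-8,0,0,0],[-22,-13,0,0,0],[-26,-19,0,0,0],[-29,-25,0,0,0],[-31,-31,0,0,0],[-32,-36,0,0,0],[-32,-39,0,0,0]]'
python3 -m jog '[[0,0,0,0,0],[0,0,0,0,0],[-5,0,10,0,0],[-5,0,20,0,0],[-5,0,35,0,0],[-5,0,55,0,0],[-5,0,75,0,0],[-5,0,95,0,0],[-5,0,110,0,0],[-5,0,110,0,0]]'
python3 -m jog '[[0,-30,0,0,0],[0,-60,0,0,0],[0,-95,0,0,0],[0,-130,0,0,0],[0,-165,0,0,0],[0,-200,0,0,0],[0,-235,0,0,0],[0,-270,0,0,0],[0,-300,0,0,0],[0,-300,0,0,0]]'
python3 - <<'E'
from h import *
c=bot.read_camera("top"); crop(c,155,125,395,245,3,"pics/t7.png")
s=bot.read_camera("side"); crop(s,200,120,310,275,4,"pics/s7.png")
E
```

```text
time: 14.55
tool_pos: [0.4658, -0.1589, 0.1103]
tcp_rot: [-0.092, -2.178, 2.178]
wrist_force: [-0.0, -0.1, -0.3]
width: -0.0
time: 15.8
tool_pos: [0.4619, -0.1589, 0.2223]
tcp_rot: [-0.096, -2.179, 2.182]
wrist_force: [0.6, 0.3, -0.5]
width: -0.002
time: 17.05
tool_pos: [0.4601, -0.46, 0.2188]
tcp_rot: [-0.092, -2.178, 2.176]
wrist_force: [-0.7, 0.3, -0.3]
width: 0.004
```

View pics/t7.png

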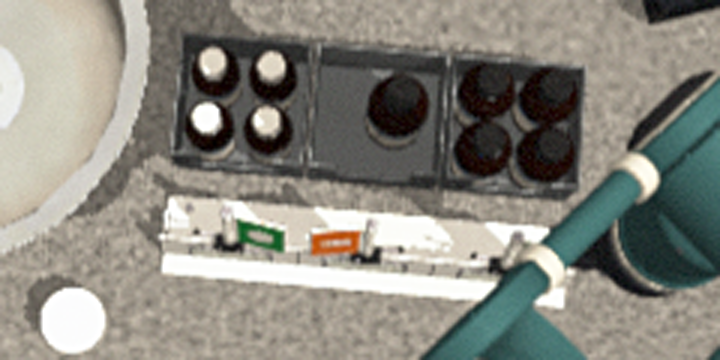

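View pics/s7.png

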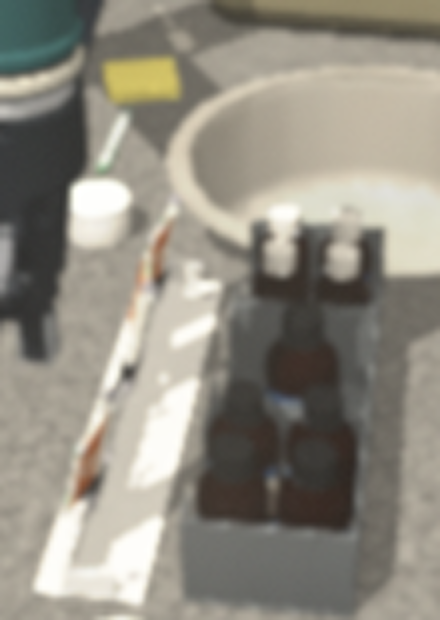

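Tag a is green at crop (261,236) and tag c is amber at (335,243). The arm hides tag b in the top view. I'll back away and check the angles of all three.

```bash
python3 -m jog '[[-5,-30,5,0,0],[-15,-60,10,0,0],[-30,-90,20,0,0],[-45,-120,30,0,0],[-60,-140,40,0,0],[-75,-150,40,0,0],[-75,-150,40,0,0],[-75,-150,40,0,0],[-75,-150,40,0,0],[-75,-150,40,0,0]]'
python3 - <<'E'
from h import *
c=bot.read_camera("top"); crop(c,155,125,395,245,3,"pics/t8.png")
im=c["pixels"].astype(int);r,g,b=im[...,0],im[...,1],im[...,2]
th=-0.082;ex=np.array([np.cos(th),np.sin(th)]);ey=np.array([-ex[1],ex[0]])
for n,m in(("or",(r>170)&(g<120)&(b<90)),("gr",(g>r+40)&(g>b+20))):
    k,l,st,ce=cv2.connectedComponentsWithStats(m.astype(np.uint8))
    for i in range(1,k):
        if st[i,4]>20 and 190<ce[i][1]<225:
            d=ray(c,ce[i],.0875)[:2]*1000-[483,-277];print(n,st[i,4],ce[i],d@ex,d@ey)
E
```

```text
time: 18.4
tool_pos: [0.3864, -0.6079, 0.2601]
tcp_rot: [-0.09, -2.179, 2.178]
wrist_force: [0.3, -0.7, -0.0]
width: 0.001
or 42 [266.04761905 207.11904762] -1.4000310645974274 29.061870984508555
gr 47 [241.40425532 202.78723404] 4.413593360575649 93.25528547328719
gr 50 [335.5  211.62] 2.082952538571294 -149.48667609223475
```

View pics/t8.png

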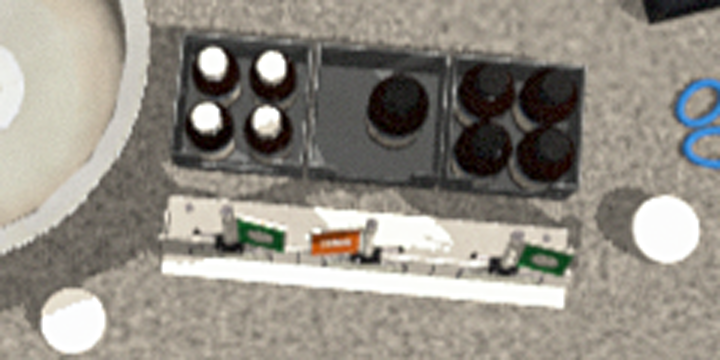

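All three tags are at rest. Measured from the pin top to the free upper corner, tag c matches where tag a's leaf lay at its amber stop. Tag a's leaf lies at the same slope as the untouched tag b. The bottles and jars haven't moved and the arm is clear, so I'm handing in.

```bash
python3 -c "
from workcell import bot
print(bot.finish_job())"
```

```text
the job is handed in; nothing more can be done
None
```

I turned the two wrong tags and handed the job in at about 18.5 s of the 48 s allowed. Tag c, in front of the nearly empty middle bin, went from green to amber. Tag a went from amber to green. I pushed each leaf from behind with closed fingertips and let it fall onto the far stop. Tag b was already green, and I left it alone.

**Tags:** The last top picture shows a green, c amber and b green. Tag a's leaf lies at the same slope as untouched tag b's. Tag c was in the same place in pictures about 8 s apart.

**Forces and surroundings:** Wrist force in the readings after each move never went above about 2.5 N. The bottles and jars show no visible change. I did not separately check the pen, which the last picture leaves out, but the arm did not go near it. The arm was clear of everything at the end.

**One check disagreed slightly:** The colour-patch centre of tag c came out about 4 mm further forward than tag a's did at its amber stop. That could mean up to 0.14 rad, which is still inside the 0.25 rad limit. In an earlier, sharper picture, the leaf corner measured against the pin top showed no such offset. I put the difference down to a smaller colour mask in shadow.

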